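# Load the copper tube in the holding fixture

## Task

Lift the thickest copper tube out of the stock cradle without letting it roll away, lay it in the two V-blocks of the holding fixture and slide it fully home against the end stop under the hood. Then swing the keeper bar fully closed across it and let go; the keeper starts shut or partly shut and has to be swung aside first. Leave the other two tubes lying in the cradle and everything else on the bench where it is.

Things in the scene. Friction and masses are not known exactly. Their poses are not given: they have to be found in the camera images.
- thick_tube_mid (a point): centre of the thickest of three copper tubes: outside diameter 28 mm, length 160 mm, about 0.13 kg, rigid. Its x axis runs along the tube. It starts lying in one of the cradle's three notches and may be rolled to any angle about x.
- middle_tube_mid (a point): centre of a copper tube of 18 mm diameter, 130 mm long, x along the tube, lying in another notch of the cradle. It stays there.
- thin_tube_mid (a point): centre of a copper tube of 15 mm diameter, 190 mm long, x along the tube, lying in another notch of the cradle. It stays there.
- cradle: fixed plywood stock cradle: plate 130 x 210 x 10 mm carrying two rails (12 mm thick, 206 mm long along y, 56 mm high) at x = -50 and +50 mm, nothing between them. Origin: under the plate's centre, at bench height.
- cradle_middle (a point): bottom line of the cradle's middle notch, half-way between the rails, 50 mm over the bench. Notches at y = -65, 0, +65 mm from here, in both rails: 24 mm wide, 6 mm deep, faces sloping 25 deg; tubes lie along x. A light sideways push rolls a tube out. The thick tube's centre rests 65 mm over the bench.
- fixture: fixed metal holding fixture, base plate 12 mm thick (x -130 to +105, y -62 to +102 mm). Origin at bench height below the home place. The tube lies along x in two V-blocks (90 deg vees, 12 mm thick along x, 43 mm wide, tops 66 mm high) centred at x = -68 and +40 mm.
- fixture_home (a point): where the thick tube's centre is when fully home in the vees: fixture x = 0, y = 0, 70 mm over the bench; axes as the fixture.
- fixture_stop (a point): centre of the end stop's face, fixture x = +80 mm, 70 mm up: a 44 mm wide plate, with a hood from x = +66 to +94 mm, underside 94 mm, top 102 mm over the bench. The hood keeps the tube from being lowered straight into place: lay it farther back (centre at about x = -25 mm), then slide it along +x until its end meets the stop.
- keeper (a joint): swing of the keeper bar about its vertical post. 0 = fully closed at a hard stop, bar pointing along the fixture's -y across the tube; grows to 2.0 rad as the bar swings towards the fixture's -x (at 1.57 it points along -x, clear of the tube). It stays where it is left; about 1.5 N at the pin moves it.
- keeper_axis (a point): swing axis of the keeper, on top of its post (24 mm diameter) at fixture x = 0, y = +75 mm, here 98 mm over the bench. The bar is flat, 16 mm wide, reaches 115 mm from the axis and spans 88 to 98 mm over the bench, 4 mm over a tube lying in the vees.
- keeper_pin (a point): middle height of the upright black pin near the keeper bar's end, 110 mm from the swing axis: 14 mm diameter, 98 to 138 mm over the bench, this point 118 mm. Push it sideways to swing the keeper.
- acrylic_cylinder: open clear acrylic beaker, 90 mm across the rim, 170 mm tall, standing; a bystander, origin at the centre of its underside
- wrench: steel wrench 150 mm long, lying flat; a bystander, origin at the centre of its underside (roughly mid-length)
- steel_weight: turned steel weight with a knob, 44 mm diameter, 70 mm tall, standing beside the fixture; a bystander, origin at the centre of its underside
- flux_bottle: small white bottle, 38 mm diameter, 110 mm tall, standing beside the cradle; a bystander, origin at the centre of its underside
- small_carton: cardboard box 90 x 70 x 60 mm; a bystander, origin at the centre of its underside
- caps_tray: blue divided tray 120 x 100 x 35 mm; a bystander, origin at the centre of its underside
- solvent_jar: amber glass jar, 60 mm diameter, 85 mm tall; a bystander, origin at the centre of its underside
Not all that is in view belongs to the job. Leave any blue or turquoise look-alike of the part that bears thick_tube_mid alone.

How it is judged:
At the end, for the whole second after the job is handed in: The thick tube rests in both V-blocks, its end against the stop (centre within 5 mm of home, 4 mm towards the stop; within 0.06 rad), keeper closed to within 0.12 rad; other tubes within 12 mm and bystanders within 30 mm of their start (x of thick_tube_mid in the frame of fixture between -0.005 and 0.004 m and y of thick_tube_mid in the frame of fixture between -0.005 and 0.005 m and z of thick_tube_mid in the frame of fixture between 0.064 and 0.075 m and angle between the x axis of thick_tube_mid and the x axis of fixture, either way round below 0.06 rad and value of joint keeper below 0.12 rad and linear speed of thick_tube below 0.02 m/s); the robot touches nothing.
It fails at once if one of the other two tubes shifted by more than 12 mm or rolled out of its notch (distance of any of middle_tube_mid, thin_tube_mid from where it was at the start of the episode above 0.012 m).
It fails at once if the thick tube rolled away or fell (its centre lower than 45 mm over the bench) (height (world z) of thick_tube_mid below 0.045 m).
It fails at once if a bystander was moved by more than 30 mm or knocked over (distance of any of acrylic_cylinder, wrench, steel_weight, flux_bottle, small_carton, caps_tray, solvent_jar from where it was at the start of the episode above 0.03 m or angle between any of acrylic_cylinder, wrench, steel_weight, flux_bottle, small_carton, caps_tray, solvent_jar's own z axis and vertical above 0.5 rad).
It also fails if it takes over 72 s, if anything falls off the work surface, if the arm or the gripper's body presses on something with over 40 N, if the wrist force passes 120 N, or if a joint passes its speed limit or range.

## Robot

A 7-joint arm with a two-finger parallel gripper is mounted at the origin on the work surface. World frame = base frame: x ahead of the robot, y to its left, z up, the work surface at z = 0. Lengths are in m, angles in rad, forces in N, time in s.
With the tool pointing down it reaches from about 0.4 to 0.85 m from the base axis. Payload 4.4 kg.
Tool frame: the origin (TCP) lies on the centre line of the jaws, within the pads' length; the fingertips stand 11 mm ahead of it and the grasp point (between the pads) lies 8 mm behind it; z points along the fingers, y is the direction in which the jaws open and shut (so a half turn about z gives the same grasp; the last joint's range is limited). The gripper opens to 94 mm and grips with 3 to 60 N. Pads are 16 mm wide; open, the fingers measure 119 mm over their backs; the gripper's body (75 mm by 177 mm) begins 78 mm behind the grasp point.
Start: joints at [-1.265, 0.628, 0.038, 1.517, -0.027, 0.996, -0.02], TCP at [0.236, 0.606, 0.216] pointing down, gripper open.
Joint ranges: [-3.06, 3.06], [-0.37, 2.12], [-1.25, 1.32], [0.18, 2.47], [-1.1, 4.24], [0.23, 1.98], [-2.94, 2.94]. Speed limits (rad/s): [2.57, 2.57, 3.14, 3.14, 3.14, 3.14, 3.14].

## Interface

Orientations are given as a 3x3 rotation matrix whose columns are the frame's x, y, z axes.
In Python, from workcell import bot, cams, sign_off gives the robot as it stands. The module is installed in compiled form; this text tells all that it offers.
- The arm moves only by the shell command python3 -m jog 'ROWS' [OPENING] [FORCE]. ROWS is a JSON object of lists of equal length, an entry for each row: "translation": the shift along the world's x, y, z in cm, a list of three; "dr": the turn, a rotation vector about the world's x, y, z in units of 8 degrees (1.0 is 8 degrees), a list of three. A call has 1 to 10 rows; each row shifts and turns the pose as measured when the row begins; what a row does not reach is not made up. A row lasts 1/8 s, in which the tool goes at most 62.5 mm and 10.7 degrees, less where a joint would pass 70% of its speed; a pose out of reach is approached as far as the arm can. A call is refused whole if a number of a shift passes 6.25 or a number of a turn 1, either way. A call with a gripper value outside its range is refused whole. OPENING is the gripper command: -1 is fully open, 1 is shut, values between are in proportion, set as the call begins (- or left out, the last holds). The fingers move at their own pace and stop on an object; FORCE is the grip in N (left out, the last holds). Time passes only in rows, so rows that do not move let the fingers close. It gives the time, the measured TCP pose, the force and the opening at its end, in the units of the state.
- bot.get_state(): the state, without advancing time (a new reading comes with each control period).
- cams.get_image(name): name is "scene" or "top" or "wrist"; returns the picture (400x640x3 uint8, red, green, blue); there is no depth.
- cams.calibration(name): a dict with "vfov" (degrees; the focal length in pixels is half the picture's height over the tangent of half this angle, whatever the lens; pixels are square), "cx", "cy" (the principal point, pixels), "k1" (the pictures are not rectified: a ray, as slopes to the right and down, at radius r is drawn at 1 + k1 r^2 times it, then the intrinsics apply), "eye" and "orientation" of the camera in the world. Camera axes: x right, y down, z forward; pixel columns grow to the right and rows downward; lengths in m; the calibration is good to about 2 mm. A picture is of the moment at which its call begins: read the wrist's pose just before it. calibration takes no time and is no camera call; for the wrist camera it gives the pose at the moment of the call.
- sign_off(): hands the job in, once; it reports no verdict.
The state is a dict: "time_s": time; "joint_pos": joint angles; "joint_velocities": joint speeds; "tau": joint torques, N m; "position": TCP position; "ee_rot": TCP orientation; "contact_force": force on the tool from outside, world axes, zero at the start; "wrist_torque": the same for the moment, N m; "opening": opening from 0.0 (shut) to 1.0 (fully open).
Only numpy, scipy, OpenCV 4.12 (cv2) and the standard library are available. Lean on these libraries where they do the work, as an engineer would, in place of code of your own. Each camera call takes 0.05 s, during which the arm holds its last target.

## Working session

There is one attempt and no reset: what is moved stays moved. The work goes in short steps, Python scripts to look and compute and a shell command to move; the robot and the scene stay as the last step left them, time stands still between calls to the robot, and variables do not carry over. Pictures are saved under pics/ and viewed, and the job is handed in when it is done.

```bash
mkdir -p pics; python3 - <<'E'
from workcell import bot,cams
import cv2
print(bot.get_state())
for n in ("scene","top","wrist"):
    print(n,cams.calibration(n))
    cv2.imwrite(f"pics/{n}0.png",cams.get_image(n)[:,:,::-1])
E
```

```text
{'time_s': 0.0, 'joint_pos': array([-1.26484093,  0.6293494 ,  0.03842435,  1.5183644 , -0.02702347,
        0.99631489, -0.02001117]), 'joint_velocities': array([ 0.00134124, -0.00020861,  0.00021205, -0.00013348,  0.00047875,
        0.00011293,  0.00169226]), 'tau': array([ 2.47520111e-04, -5.49723995e+01,  1.14352182e+00, -1.86623615e+01,
       -5.22374175e-02,  2.36204267e-02,  1.80169254e-04]), 'position': array([0.23583131, 0.60500262, 0.21555283]), 'ee_rot': array([[-9.31687632e-01,  3.63259776e-01, -7.01192049e-04],
       [ 3.63260453e-01,  9.31685920e-01, -1.78624138e-03],
       [ 4.42111446e-06, -1.91893435e-03, -9.99998159e-01]]), 'contact_force': array([-0.2031344 ,  0.20316456, -0.49360136]), 'wrist_torque': array([-0.02754459,  0.04455333, -0.00556137]), 'opening': 0.999699756979637}
scene {'vfov': 50.06507035874039, 'cx': 309.74239837979115, 'cy': 199.91383347078047, 'k1': -0.11247264344198284, 'eye': array([ 1.07003846, -0.84553667,  1.35157459]), 'orientation': array([[ 0.88096816,  0.36100627, -0.30589145],
       [ 0.47312094, -0.68187301,  0.5578582 ],
       [-0.00718881, -0.63617896, -0.77150804]])}
top {'vfov': 54.568159007741905, 'cx': 325.20777626905624, 'cy': 198.95093892571475, 'k1': -0.06550739033651638, 'eye': array([0.38997401, 0.08352574, 1.39550196]), 'orientation': array([[-0.01451031, -0.991829  ,  0.12674651],
       [-0.99982532,  0.01289881, -0.01352592],
       [ 0.01178052, -0.12692063, -0.99184292]])}
wrist {'vfov': 60.206631447083545, 'cx': 323.0486631355682, 'cy': 206.67118598518158, 'k1': -0.07434114218064886, 'eye': array([0.16003273, 0.63539078, 0.38379253]), 'orientation': array([[ 0.36380134,  0.8941375 ,  0.26108758],
       [ 0.93147561, -0.34881752, -0.10334176],
       [-0.00132982,  0.28079258, -0.95976755]])}
```

View pics/scene0.png

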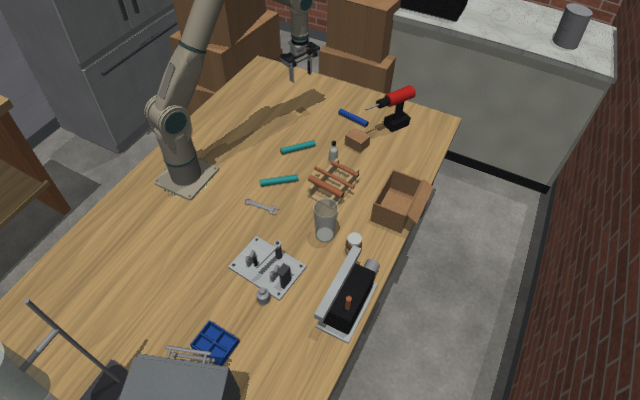

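View pics/top0.png

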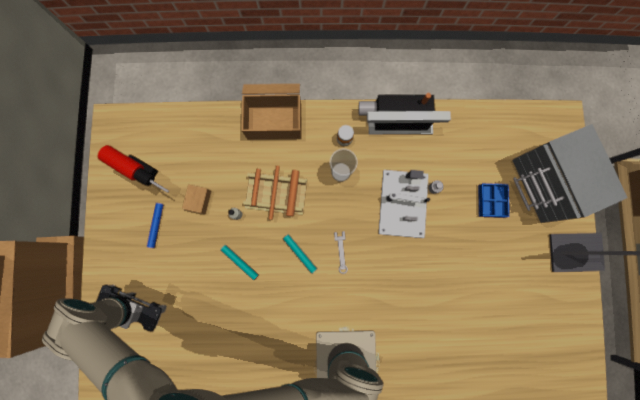

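View pics/wrist0.png

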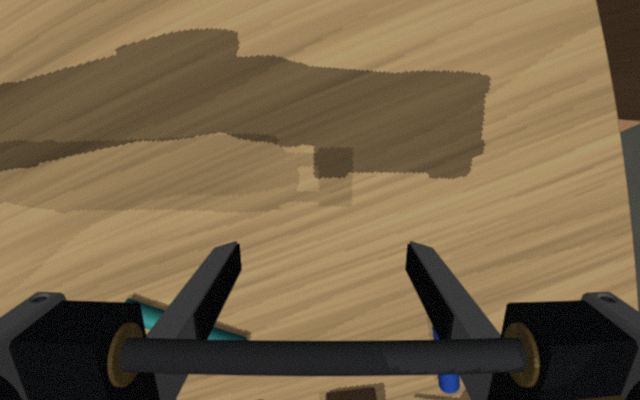

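The top view shows the cradle near pixel (275,193), with the thick tube at about (292,193), and the fixture near (404,203). I'll zoom in.

```bash
cat > h.py <<'E'
import numpy as np,cv2
from workcell import bot,cams
def KD(c):
    f=200/np.tan(np.radians(c['vfov'])/2)
    return np.array([[f,0,c['cx']],[0,f,c['cy']],[0,0,1]]),np.array([c['k1'],0,0,0.])
def ray(c,uv):
    K,D=KD(c)
    p=cv2.undistortPoints(np.array(uv,float).reshape(-1,1,2),K,D).reshape(-1,2)
    d=np.c_[p,np.ones(len(p))]@np.array(c['orientation']).T
    return d
def at_z(c,uv,z):
    d=ray(c,uv);e=np.array(c['eye'])
    z=np.broadcast_to(z,(len(d),))
    return e+d*((z-e[2])/d[:,2])[:,None]
def proj(c,P):
    K,D=KD(c);R=np.array(c['orientation']).T
    t=-R@c['eye']
    return cv2.projectPoints(np.array(P,float).reshape(-1,1,3),cv2.Rodrigues(R)[0],t,K,D)[0].reshape(-1,2)
def crop(im,x0,y0,x1,y1,s,fn):
    o=cv2.resize(im[y0:y1,x0:x1],None,fx=s,fy=s,interpolation=cv2.INTER_CUBIC)
    cv2.imwrite(fn,o)
def snap(n,fn=None):
    c=cams.calibration(n);im=cams.get_image(n)[:,:,::-1].copy()
    if fn: cv2.imwrite(fn,im)
    return c,im
E
python3 - <<'E'
from h import *
im=cv2.imread('pics/top0.png');crop(im,370,150,450,250,6,'pics/tf.png');crop(im,215,150,325,230,6,'pics/tc.png')
im=cv2.imread('pics/scene0.png');crop(im,220,220,320,320,6,'pics/sf.png');crop(im,290,130,390,230,6,'pics/sc.png')
E
```

```text
(no output)
```

View pics/tf.png

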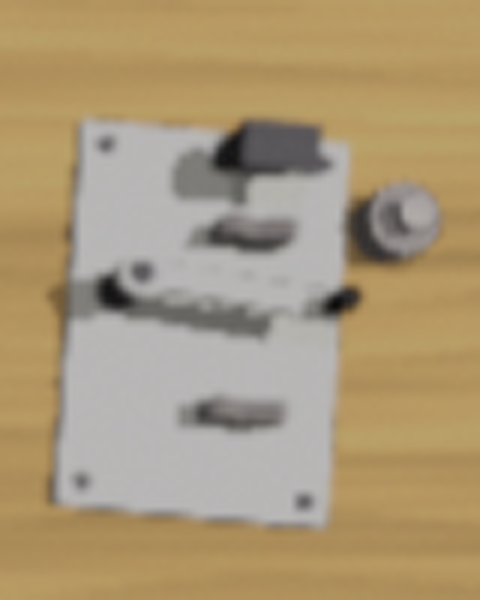

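View pics/tc.png

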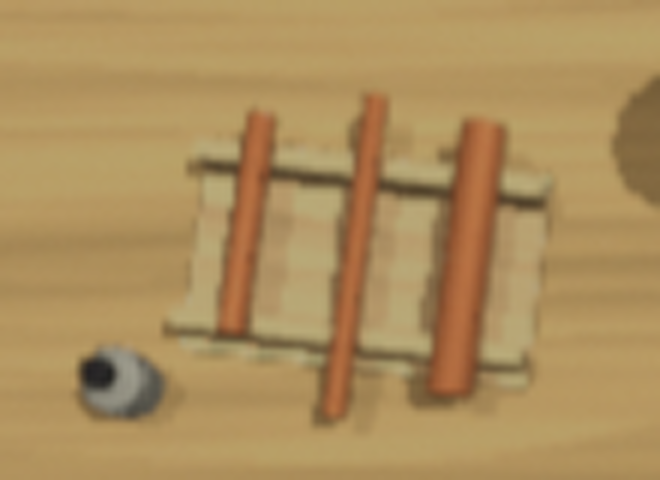

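View pics/sf.png

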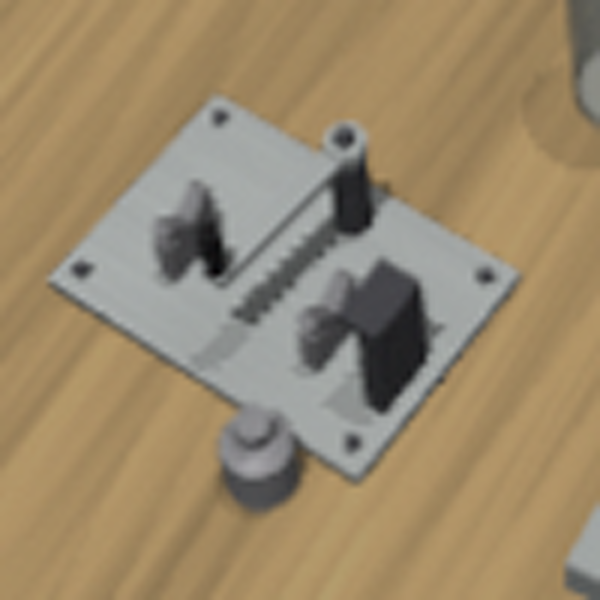

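View pics/sc.png

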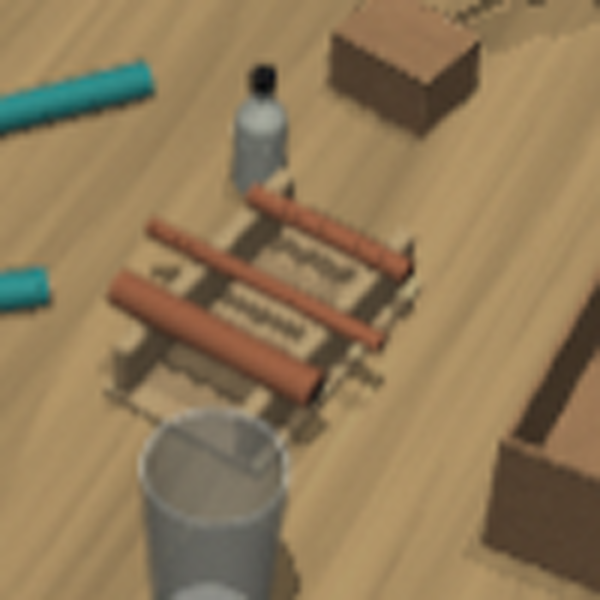

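```bash
cat > fit.py <<'E'
from h import *
from scipy.optimize import least_squares
ct,cs=cams.calibration('top'),cams.calibration('scene')
def u(U,x0,y0): return (np.array(U,float)+.5)/6-.5+[x0,y0]
C=np.array([[.105,.102,.012],[.105,-.062,.012],[-.130,-.062,.012],[-.130,.102,.012]])
A=u([[80,120],[350,142],[325,525],[52,503]],370,150)
B=u([[520,275],[360,480],[50,282],[217,95]],220,220)
def T(q,P): 
    c,s=np.cos(q[2]),np.sin(q[2]); return np.c_[P[:,0]*c-P[:,1]*s+q[0],P[:,0]*s+P[:,1]*c+q[1],P[:,2]]
for sel in ('top','scene','both'):
    def res(q):
        r=[]
        if sel!='scene': r.append(proj(ct,T(q,C))-A)
        if sel!='top': r.append(proj(cs,T(q,C))-B)
        return np.concatenate(r).ravel()
    s=least_squares(res,[.55,-.15,0]); print(sel,s.x,np.abs(s.fun).max())
q=s.x
if __name__=='__main__':
    pin=at_z(ct,u([[348,297]],370,150),.138); print('pin top',pin)
    ax=at_z(ct,u([[142,270]],370,150),.098); print('axis',ax, T(q,np.array([[0,.075,.098]])))
    axs=at_z(cs,u([[343,138]],220,220),.098);print('axis scene',axs)
    e=at_z(ct,u([[483,120],[450,394]],215,150),[.072,.072]);print('tube',e,e.mean(0),np.linalg.norm(e[0]-e[1]))
    e=at_z(cs,u([[115,285],[315,388]],290,130),[.065,.065]);print('tube s',e,e.mean(0),np.linalg.norm(e[0]-e[1]))
    print('home',T(q,np.array([[0,0,.07]])),'stop',T(q,np.array([[.08,0,.07]])))
    # bystanders
    print('beaker',at_z(ct,[[343,163]],.17),'weight',at_z(ct,[[437,186]],.07))
E
python3 fit.py
```

```text
top [ 0.5587503  -0.23835823 -0.1042784 ] 0.49518763415247236
scene [ 0.55905592 -0.24270137 -0.10181213] 0.3891240433250118
both [ 0.55875414 -0.24036617 -0.10345209] 0.7815566335784183
pin top [[ 0.54584205 -0.27094545  0.138     ]]
axis [[ 0.56771491 -0.16521871  0.098     ]] [[ 0.56649921 -0.16576715  0.098     ]]
axis scene [[ 0.56249863 -0.16457696  0.098     ]]
tube [[0.66332134 0.16864842 0.072     ]
 [0.50447279 0.18817824 0.072     ]] [0.58389706 0.17841333 0.072     ] 0.16004460320023428
tube s [[0.49931366 0.18907839 0.065     ]
 [0.65878038 0.16978633 0.065     ]] [0.57904702 0.17943236 0.065     ] 0.16062944378371385
home [[ 0.55875414 -0.24036617  0.07      ]] stop [[ 0.63832642 -0.24862758  0.07      ]]
beaker [[0.66284555 0.00766821 0.17      ]] weight [[ 0.5998804  -0.32568282  0.07      ]]
```

```bash
python3 -m jog '{"translation":[[1.5,-4,3],[1.5,-5,3],[2,-6,2],[2,-6,1],[2,-6,0],[2,-6,0],[2,-6,0],[2,-6,0],[2,-6,0],[2,-6,0]],"dr":[[0,0,0.2],[0,0,0.2],[0,0,0.2],[0,0,0.2],[0,0,0.2],[0,0,0.2],[0,0,0.2],[0,0,0.2],[0,0,0.2],[0,0,0.2]]}' 1 20
```

```text
time_s: 1.4
position: [0.4194, 0.0425, 0.3041]
ee_rot: [[-0.997, 0.074, 0.003], [0.074, 0.997, -0.001], [-0.003, -0.001, -1.0]]
contact_force: [-0.2, 1.4, -0.4]
opening: 0.007
```

```bash
python3 -m jog '{"translation":[[1.5,-5,0],[1.5,-5,0],[1.5,-5,0],[1.5,-5,0],[1.5,-5,0],[0.5,-2.5,0],[0,0,0],[0,0,0]],"dr":[[0,0,-0.1],[0,0,-0.1],[0,0,0],[0,0,0],[0,0,0],[0,0,0],[0,0,0],[0,0,0]]}'
python3 - <<'E'
from h import *
c,im=snap('wrist','pics/w1.png');print(c['eye'],bot.get_state()['position'])
from fit import q,T
P=np.array([[0,.075,.098],[.105,.102,.012],[.105,-.062,.012],[-.13,-.062,.012],[-.13,.102,.012],[-.074,0,.052],[.034,0,.052],[.066,.022,.102],[.066,-.022,.102],[-.01,-.0345,.138]])
for p in proj(c,T(q,P)): cv2.circle(im,tuple(int(round(v)) for v in p),3,(0,0,255),1)
cv2.imwrite('pics/w1o.png',im)
E
```

```text
time_s: 2.4
position: [0.4998, -0.2451, 0.3029]
ee_rot: [[-0.994, 0.109, 0.002], [0.109, 0.994, -0.001], [-0.002, -0.001, -1.0]]
contact_force: [0.0, -0.1, -0.1]
opening: 0.006
[ 0.41832412 -0.2356586   0.4708425 ] [ 0.49976636 -0.24500232  0.3030151 ]
top [ 0.5587503  -0.23835823 -0.1042784 ] 0.49518763415247236
scene [ 0.55905592 -0.24270137 -0.10181213] 0.3891240433250118
both [ 0.55875414 -0.24036617 -0.10345209] 0.7815566335784183
```

View pics/w1o.png

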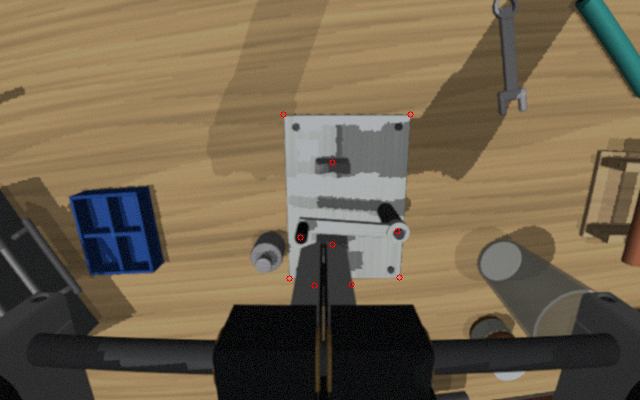

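The overlay (red) matches the plate corners and the axis at (398,231); the pin is at about (302,232). I'll refine the fixture pose from the crop.

```bash
python3 - <<'E'
from h import *
im=cv2.imread('pics/w1.png');crop(im,270,100,420,300,4,'pics/w1c.png')
E
```

```text
(no output)
```

View pics/w1c.png

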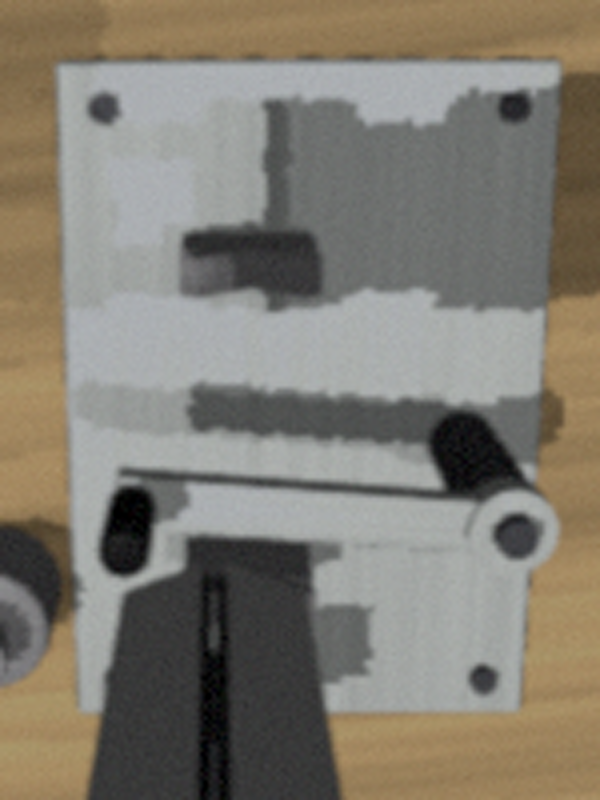

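```bash
cat > fit2.py <<'E'
from fit import *
import sys
# wrist pose from snapshot 1
import pickle
E
python3 - <<'E'
from fit import *
c=cams.calibration('wrist')
W=(np.array([[521,710],[80,712],[56,62],[560,62]],float)+.5)/4-.5+[270,100]
s=least_squares(lambda q:(proj(c,T(q,C))-W).ravel(),q);print(s.x,np.round(s.fun,2))
f=lambda p:(np.array([p],float)+.5)/4-.5+[270,100]
a=at_z(c,f([518,536]),.098);p=at_z(c,f([125,557]),.138);p2=at_z(c,f([133,495]),.098)
print(a,T(s.x,np.array([[0,.075,.098]])),p,p2)
d=(p-a)[0];th=s.x[2];print(np.cos(th)*d[0]+np.sin(th)*d[1],-np.sin(th)*d[0]+np.cos(th)*d[1])
E
```

```text
top [ 0.5587503  -0.23835823 -0.1042784 ] 0.49518763415247236
scene [ 0.55905592 -0.24270137 -0.10181213] 0.3891240433250118
both [ 0.55875414 -0.24036617 -0.10345209] 0.7815566335784183
[ 0.55980344 -0.2398982  -0.10319684] [-0.07  0.59 -0.16  0.82 -0.15 -0.33  0.36 -0.72]
[[ 0.56955485 -0.16386182  0.098     ]] [[ 0.56752947 -0.1652972   0.098     ]] [[ 0.5479909  -0.27321203  0.138     ]] [[ 0.54494035 -0.27302934  0.098     ]]
-0.010184652257644122 -0.11098984036117729
```

```bash
python3 -m jog '{"translation":[[4.5,-1.7,0],[4.1,-1.6,0],[0,0,-5],[0,0,-5],[0,0,-5],[0,0,-3],[0,0,0]],"dr":[[0,0,0],[0,0,0],[0,0,0],[0,0,0],[0,0,0],[0,0,0],[0,0,0]]}'
cat > kp.py <<'E'
import numpy as np,sys
th0=-.1033;o=np.array([.5595,-.240]);R=np.array([[np.cos(th0),-np.sin(th0)],[np.sin(th0),np.cos(th0)]])
def w(x,y): return R@[x,y]+o
def fx(p): return R.T@(np.array(p[:2])-o)
E
python3 - <<'E'
from kp import *
for t in np.arange(.0,2.01,.2):
    P=np.array([-.11*np.sin(t),.075-.11*np.cos(t)])+.0185*np.array([np.cos(t),-np.sin(t)])
    print(round(t,2),np.round(P*100,1),np.round(w(*P)*100,1))
E
```

```text
time_s: 3.32
position: [0.5906, -0.2642, 0.1206]
ee_rot: [[-0.996, 0.092, 0.007], [0.092, 0.996, 0.005], [-0.006, 0.006, -1.0]]
contact_force: [0.1, -0.1, 0.4]
opening: 0.007
0.0 [ 1.8 -3.5] [ 57.4 -27.7]
0.2 [-0.4 -3.6] [ 55.2 -27.6]
0.4 [-2.6 -3.4] [ 53.  -27.1]
0.6 [-4.7 -2.6] [ 51.  -26.1]
0.8 [-6.6 -1.5] [ 49.2 -24.8]
1.0 [-8.3 -0. ] [ 47.7 -23.1]
1.2 [-9.6  1.8] [ 46.6 -21.2]
1.4 [-10.5   3.8] [ 45.9 -19.1]
1.6 [-11.   6.] [ 45.6 -16.9]
1.8 [-11.1   8.2] [ 45.7 -14.7]
2.0 [-10.8  10.4] [ 46.3 -12.5]
```

```bash
python3 -m jog '{"translation":[[0,-1.2,-0.3],[-0.8,0,0],[-1.2,0,0],[-1.2,0,0],[-1.2,0,0],[-1.2,0.1,0],[-1.1,0.3,0],[-1.1,0.4,0],[-1,0.5,0],[0,0,0]],"dr":[[0,0,0],[0,0,0],[0,0,0],[0,0,0],[0,0,0],[0,0,0],[0,0,0],[0,0,0],[0,0,0],[0,0,0]]}'
python3 - <<'E'
from h import *
from kp import *
print(fx(bot.get_state()['position']))
c,im=snap('wrist','pics/w2.png')
E
```

```text
time_s: 4.58
position: [0.5, -0.263, 0.1239]
ee_rot: [[-0.996, 0.091, 0.017], [0.091, 0.996, 0.002], [-0.017, 0.003, -1.0]]
contact_force: [-0.4, 0.1, -0.1]
opening: 0.006
[-0.05683666 -0.02902059]
```

View pics/w2.png

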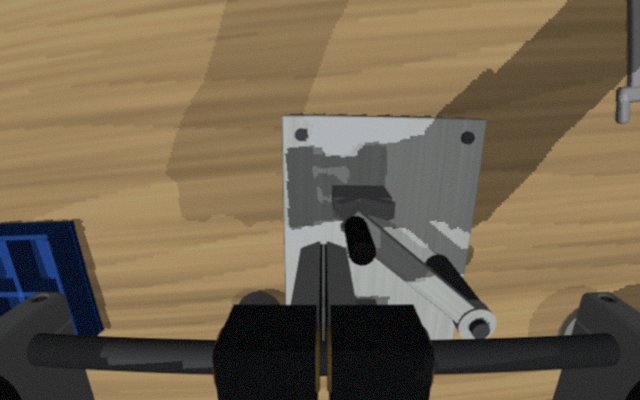

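```bash
python3 -m jog '{"translation":[[-0.8,1.0,-0.4],[-0.8,1.0,-0.3],[-0.7,1.0,0],[-0.7,1.1,0],[-0.6,1.1,0],[-0.4,1.2,0],[-0.3,1.2,0],[-0.2,1.2,0],[0,1.2,0],[0.1,1.2,0]],"dr":[[0,0.1,0],[0,0,0],[0,0,0],[0,0,0],[0,0,0],[0,0,0],[0,0,0],[0,0,0],[0,0,0],[0,0,0]]}'
python3 - <<'E'
from h import *
from kp import *
print(fx(bot.get_state()['position']))
c,im=snap('wrist','pics/w3.png')
E
```

```text
time_s: 5.88
position: [0.4545, -0.1452, 0.1166]
ee_rot: [[-0.996, 0.091, 0.005], [0.091, 0.996, -0.001], [-0.005, -0.0, -1.0]]
contact_force: [0.3, -1.6, -0.5]
opening: 0.004
[-0.11424173  0.08351069]
```

View pics/w3.png

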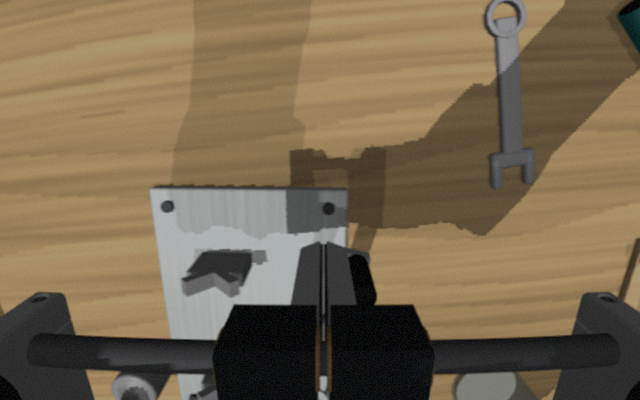

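```bash
python3 -m jog '{"translation":[[0,-0.6,0],[0,0,5],[0,0,6],[0.8,4,6],[1.5,6,2],[1.5,6,0],[1.5,6,0],[1,6,0],[0.8,4.5,0],[0,0,0]],"dr":[[0,0,0],[0,0,0],[0,0,0],[0,0,-0.1],[0,0,-0.1],[0,0,0],[0,0,0],[0,0,0],[0,0,0],[0,0,0]]}' -0.06
python3 - <<'E'
from h import *
c,im=snap('wrist','pics/w4.png')
s=bot.get_state();print(s['position'],s['ee_rot'],c['eye'])
crop(im,200,100,500,320,2.6,'pics/w4c.png')
E
```

```text
time_s: 7.18
position: [0.5214, 0.1755, 0.303]
ee_rot: [[-0.992, 0.127, -0.003], [0.127, 0.992, 0.004], [0.003, 0.003, -1.0]]
contact_force: [0.0, -0.8, -0.4]
opening: 0.533
[0.52141131 0.17281881 0.30311669] [[-0.99152761  0.12986732 -0.002733  ]
 [ 0.12986202  0.99152999  0.00203446]
 [ 0.00297406  0.00166231 -0.9999942 ]] [0.44096209 0.18567134 0.47135927]
```

View pics/w4.png

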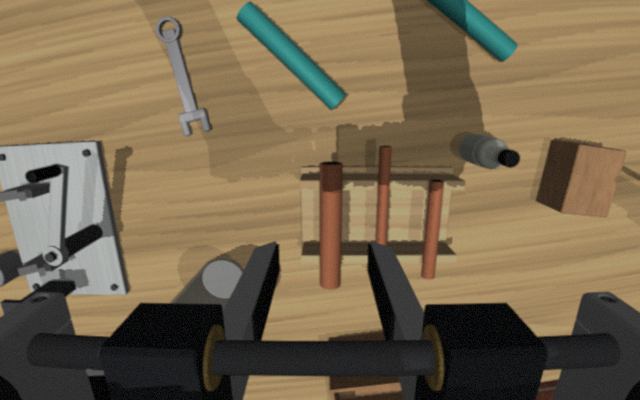

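View pics/w4c.png

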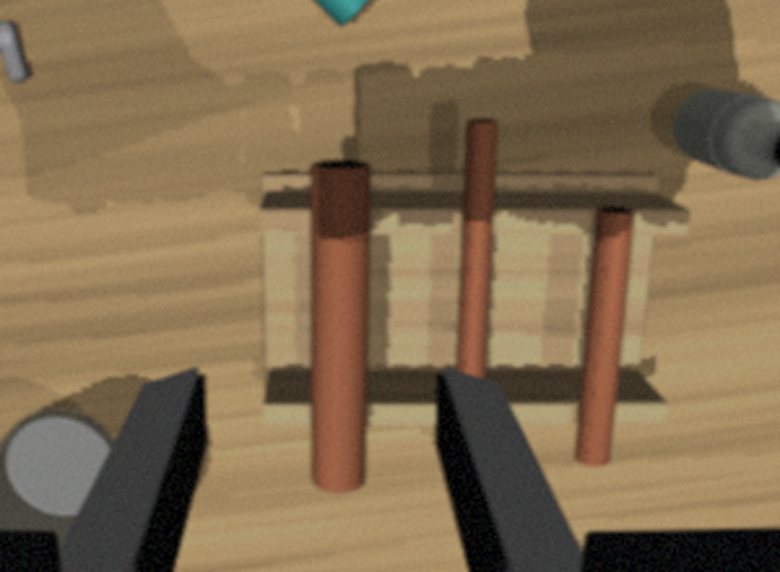

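```bash
python3 - <<'E'
from h import *
c=cams.calibration('wrist')
f=lambda p:(np.array(p,float)+.5)/2.6-.5+[200,100]
e=at_z(c,f([[341,168],[338,490]]),[.065,.079]);print(e,e.mean(0),np.linalg.norm((e[0]-e[1])[:2]),np.arctan2(e[1,1]-e[0,1],e[1,0]-e[0,0]))
# side edges mid: left/right at y=330
m=at_z(c,f([[314,330],[368,330]]),.065);print(m,m.mean(0))
print(bot.get_state()['position'])
E
```

```text
[[0.5070391  0.18478224 0.065     ]
 [0.66216705 0.16359547 0.079     ]] [0.58460307 0.17418886 0.072     ] 0.1565680665656195 -0.13573625816342014
[[0.58294246 0.16222124 0.065     ]
 [0.58634128 0.18791891 0.065     ]] [0.58464187 0.17507008 0.065     ]
[0.52141131 0.17281881 0.30311669]
```

```bash
python3 -m jog '{"translation":[[3.2,0.15,0],[3.0,0.15,0],[0,0,-6],[0,0,-6],[0,0,-4.5],[0,0,0],[0,0,0]],"dr":[[0,0,0],[0,0,0],[0,0,0],[0,0,0],[0,0,0],[0,0,0],[0,0,0]]}'
python3 - <<'E'
from h import *
c,im=snap('wrist','pics/w5.png')
E
```

```text
time_s: 8.1
position: [0.587, 0.1581, 0.1374]
ee_rot: [[-0.989, 0.149, -0.0], [0.149, 0.989, -0.005], [-0.001, -0.005, -1.0]]
contact_force: [0.3, 0.1, 1.0]
opening: 0.53
```

View pics/w5.png

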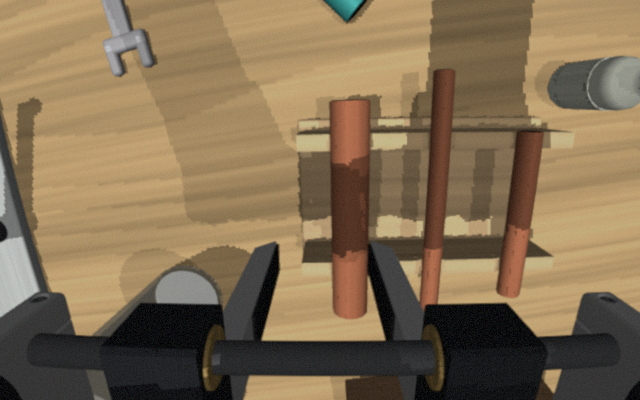

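```bash
python3 - <<'E'
from h import *
c=cams.calibration('wrist')
for r,a,b in ((150,331,369),(230,333,368),(290,333,367)):
    m=at_z(c,[[a,r],[b,r]],.065);print(m.mean(0),np.linalg.norm(m[0]-m[1]))
print(at_z(c,[[350,103],[350,317]],[.079,.079]));s=bot.get_state();print(s['position'],s['ee_rot'][:,1])
E
```

```text
[0.53808682 0.18446956 0.065     ] 0.026418810745872073
[0.59674324 0.17727065 0.065     ] 0.025982032334039742
[0.64652881 0.17058277 0.065     ] 0.0267430159975488
[[0.50674346 0.18757942 0.079     ]
 [0.66149882 0.16772576 0.079     ]]
[0.58690756 0.15815922 0.13751986] [ 0.14872891  0.98886609 -0.0048554 ]
```

```bash
python3 -m jog '{"translation":[[-0.2,1.0,0],[-0.1,1.0,0],[0,0,0],[0,0,-1.5],[0,0,0]],"dr":[[0,0,0.15],[0,0,0],[0,0,0],[0,0,0],[0,0,0]]}'
```

```text
time_s: 8.78
position: [0.5859, 0.1814, 0.1261]
ee_rot: [[-0.992, 0.125, 0.007], [0.125, 0.992, -0.002], [-0.007, -0.001, -1.0]]
contact_force: [0.4, -0.4, -0.2]
opening: 0.531
```

```bash
python3 -m jog '{"translation":[[-0.1,-0.3,-2],[0,0,-1.5],[0,0,0],[0,0,0]],"dr":[[0,0,0],[0,0,0],[0,0,0],[0,0,0]]}'
python3 - <<'E'
from h import *
c,im=snap('wrist','pics/w6.png')
E
```

```text
time_s: 9.28
position: [0.5853, 0.1776, 0.0896]
ee_rot: [[-0.992, 0.126, 0.007], [0.126, 0.992, -0.002], [-0.007, -0.001, -1.0]]
contact_force: [-0.5, -0.4, 0.7]
opening: 0.53
```

View pics/w6.png

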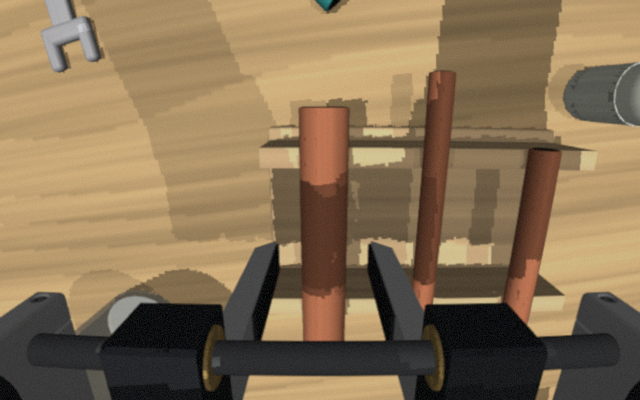

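The tube, centred at about column 324, sits centrally between the jaws (323), and the other tubes are clear of the right finger. I'll descend 29 mm and grip gently.

```bash
python3 -m jog '{"translation":[[0,0,-1.2],[0,0,-1.2],[0,0,-0.5],[0,0,0]],"dr":[[0,0,0],[0,0,0],[0,0,0],[0,0,0]]}'; python3 -m jog '{"translation":[[0,0,0],[0,0,0],[0,0,0],[0,0,0],[0,0,0]],"dr":[[0,0,0],[0,0,0],[0,0,0],[0,0,0],[0,0,0]]}' 1 20
```

```text
time_s: 9.82
position: [0.5856, 0.1779, 0.0592]
ee_rot: [[-0.992, 0.126, 0.008], [0.126, 0.992, -0.002], [-0.008, -0.001, -1.0]]
contact_force: [0.8, 1.0, 0.6]
opening: 0.532
time_s: 10.45
position: [0.5858, 0.1778, 0.0596]
ee_rot: [[-0.992, 0.126, 0.009], [0.126, 0.992, -0.002], [-0.009, -0.001, -1.0]]
contact_force: [-0.2, -0.7, -0.7]
opening: 0.29
```

```bash
python3 -m jog '{"translation":[[0,0,1],[0,0,1.5],[0,0,2.5],[0,0,4],[0,0,4],[0,0,4],[-1,0,4],[-1,0,2],[-1,0,0],[0,0,0]],"dr":[[0,0,0],[0,0,0],[0,0,0],[0,0,0],[0,0,0],[0,0,0],[0,0,0],[0,0,0],[0,0,0],[0,0,0]]}' 1 30
python3 - <<'E'
from h import *
c,im=snap('wrist','pics/w7.png')
E
```

```text
time_s: 11.7
position: [0.5534, 0.1772, 0.3053]
ee_rot: [[-0.992, 0.126, 0.014], [0.126, 0.992, 0.001], [-0.014, 0.003, -1.0]]
contact_force: [-0.0, -0.6, -1.6]
opening: 0.292
```

View pics/w7.png

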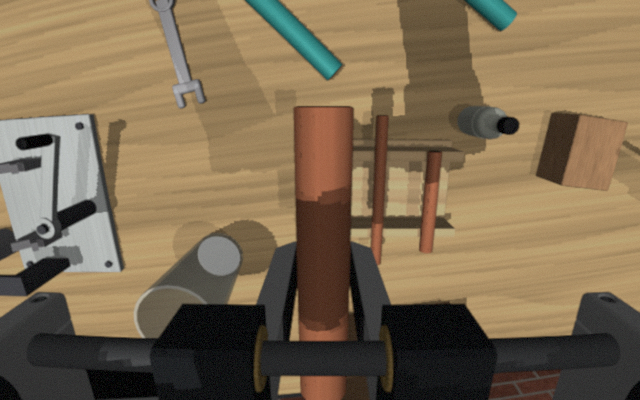

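```bash
python3 - <<'E'
from h import *
c=cams.calibration('wrist');s=bot.get_state();p=s['position']
e=at_z(c,[[323,107]],p[2]+.0196)[0];R=s['ee_rot']
print(e,R.T@(e-p)); print(p,R)
# tube side direction
for r,a,b in ((130,295,352),(180,296,351),(235,298,350)):
    m=at_z(c,[[a,r],[b,r]],p[2]+.0056).mean(0);print(R.T@(m-p))
E
```

```text
[0.47308257 0.18776572 0.32487204] [ 0.08135492  0.00037588 -0.02078867]
[0.55403412 0.17710643 0.30527204] [[-0.99183112  0.12668996  0.01485542]
 [ 0.12672007  0.99193791  0.0011    ]
 [-0.0145963   0.0029735  -0.99988905]]
[ 0.07108599  0.00060137 -0.00663654]
[ 0.0475522   0.00059679 -0.00629301]
[ 0.01930571  0.00084352 -0.00587994]
```

```bash
python3 -m jog '{"translation":[[-0.3,-3,0],[-0.3,-5,0],[-0.3,-5,0],[-0.3,-5,0],[-0.3,-5,0],[-0.3,-5,0],[-0.3,-5,0],[-0.2,-4,0],[0,-2,0],[0,0,0]],"dr":[[0,0.1,0.17],[0,0,0],[0,0,0],[0,0,0],[0,0,0],[0,0,0],[0,0,0],[0,0,0],[0,0,0],[0,0,0]]}' 1 30
```

```text
time_s: 13.0
position: [0.5254, -0.225, 0.2929]
ee_rot: [[-0.995, 0.101, -0.018], [0.101, 0.995, -0.001], [0.017, -0.003, -1.0]]
contact_force: [-0.5, 1.0, -1.8]
opening: 0.289
```

```bash
python3 -m jog '{"translation":[[0.3,-0.6,-3],[0.3,-0.6,-4],[0,0,-4],[0,0,-2],[0,0,0],[0,0,0]],"dr":[[0,-0.12,0],[0,0,0],[0,0,0],[0,0,0],[0,0,0],[0,0,0]]}' 1 30
python3 - <<'E'
from h import *
from kp import *
c,im=snap('wrist')
s=bot.get_state();print(fx(s['position']),s['position'],s['ee_rot'])
from fit import T
q=[.5595,-.24,-.1033]
P=np.array([[0,.075,.098],[-.13,-.062,.012],[-.13,.102,.012],[-.074,0,.052],[-.074,.0215,.066],[-.074,-.0215,.066],[.034,0,.052],[.066,.022,.102],[.066,-.022,.102]])
for p in proj(c,T(q,P)): cv2.circle(im,tuple(int(round(v)) for v in p),2,(0,0,255),1)
cv2.imwrite('pics/w8.png',im)
E
```

```text
time_s: 13.75
position: [0.5333, -0.2282, 0.1566]
ee_rot: [[-0.996, 0.093, -0.003], [0.093, 0.996, 0.005], [0.003, 0.005, -1.0]]
contact_force: [-0.0, 0.1, -1.3]
opening: 0.291
[-0.02724799  0.00914595] [ 0.53334036 -0.22809309  0.15667578] [[-0.99566246  0.09300166 -0.00263625]
 [ 0.09298722  0.99565396  0.00515345]
 [ 0.00310407  0.00488596 -0.99998325]]
top [ 0.5587503  -0.23835823 -0.1042784 ] 0.49518763415247236
scene [ 0.55905592 -0.24270137 -0.10181213] 0.3891240433250118
both [ 0.55875414 -0.24036617 -0.10345209] 0.7815566335784183
```

View pics/w8.png

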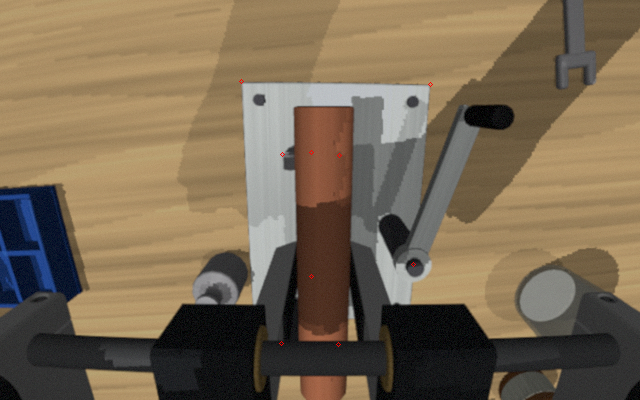

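```bash
python3 -m jog '{"translation":[[-0.1,-0.9,0],[0,0,-2],[0,0,-2],[0,0,-2],[0,0,0],[0,0,0]],"dr":[[0,0,-0.07],[0,0,0],[0,0,0],[0,0,0],[0,0,0],[0,0,0]]}' 1 30
python3 - <<'E'
from h import *
from kp import *
c,im=snap('wrist')
s=bot.get_state();print(fx(s['position']),s['position'],s['ee_rot'][:,1])
from fit import T
q=[.5595,-.24,-.1033]
P=np.array([[0,.075,.098],[-.13,-.062,.012],[-.13,.102,.012],[-.074,0,.052],[-.074,.0215,.066],[-.074,-.0215,.066],[.034,0,.052],[.066,.022,.102],[.066,-.022,.102]])
for p in proj(c,T(q,P)): cv2.circle(im,tuple(int(round(v)) for v in p),2,(0,0,255),1)
cv2.imwrite('pics/w9.png',im)
E
```

```text
time_s: 14.55
position: [0.5362, -0.2429, 0.1017]
ee_rot: [[-0.994, 0.107, 0.009], [0.107, 0.994, -0.001], [-0.009, -0.0, -1.0]]
contact_force: [-0.2, 0.0, -1.0]
opening: 0.289
[-0.0229835  -0.00529039] [ 0.5360935  -0.24289221  0.10173578] [ 1.06679110e-01  9.94293421e-01 -3.99800668e-04]
top [ 0.5587503  -0.23835823 -0.1042784 ] 0.49518763415247236
scene [ 0.55905592 -0.24270137 -0.10181213] 0.3891240433250118
both [ 0.55875414 -0.24036617 -0.10345209] 0.7815566335784183
```

View pics/w9.png

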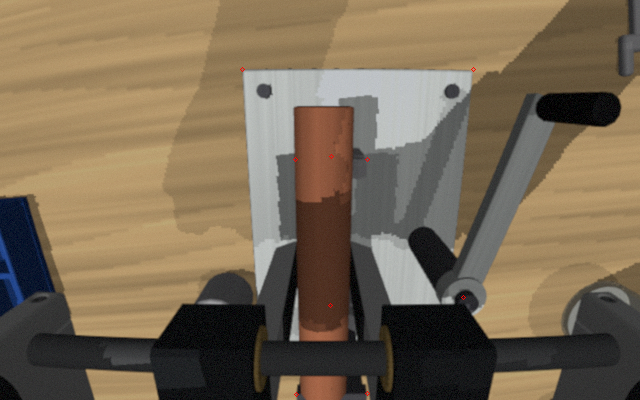

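```bash
python3 -m jog '{"translation":[[-0.5,0.55,-0.5],[0,0,0],[0,0,-0.8],[0,0,0]],"dr":[[0,0.06,0],[0,0,0],[0,0,0],[0,0,0]]}' 1 30
python3 - <<'E'
from h import *
from kp import *
s=bot.get_state();print(fx(s['position']),s['position'],s['ee_rot'])
E
```

```text
time_s: 15.1
position: [0.5317, -0.237, 0.0895]
ee_rot: [[-0.994, 0.106, 0.003], [0.106, 0.994, -0.002], [-0.003, -0.002, -1.0]]
contact_force: [0.1, 0.4, -1.3]
opening: 0.294
[-2.79554278e-02  9.68388646e-05] [ 0.53170358 -0.23702101  0.08951861] [[-0.99434443  0.1061712   0.0026142 ]
 [ 0.10616602  0.99434631 -0.00204638]
 [-0.00281668 -0.00175726 -0.99999449]]
```

```bash
python3 -m jog '{"translation":[[0,0,-0.7],[0,0,-0.6],[0,0,-0.5],[0,0,-0.3],[0,0,0],[0,0,0]],"dr":[[0,0,0],[0,0,0],[0,0,0],[0,0,0],[0,0,0],[0,0,0]]}' 1 20
python3 - <<'E'
from h import *
from kp import *
s=bot.get_state();print(fx(s['position']),s['position'],s['contact_force'])
E
```

```text
time_s: 15.85
position: [0.5316, -0.2372, 0.0666]
ee_rot: [[-0.994, 0.106, 0.002], [0.106, 0.994, -0.002], [-0.002, -0.002, -1.0]]
contact_force: [-0.8, -0.2, -1.9]
opening: 0.294
[-0.02802143 -0.00013213] [ 0.53161432 -0.23724196  0.06659366] [-0.77448197 -0.16579601 -1.91486767]
```

```bash
python3 -m jog '{"translation":[[0,0,-0.15],[0,0,-0.15],[0,0,-0.1],[0,0,0]],"dr":[[0,0,0],[0,0,0],[0,0,0],[0,0,0]]}'
```

```text
time_s: 16.35
position: [0.5319, -0.2375, 0.064]
ee_rot: [[-0.994, 0.106, 0.003], [0.106, 0.994, -0.002], [-0.004, -0.002, -1.0]]
contact_force: [0.6, 0.4, -1.0]
opening: 0.293
```

```bash
python3 -m jog '{"translation":[[0,0,-0.15],[0,0,-0.1],[0,0,0]],"dr":[[0,0,0],[0,0,0],[0,0,0]]}'
```

```text
time_s: 16.73
position: [0.5321, -0.2375, 0.064]
ee_rot: [[-0.994, 0.106, 0.005], [0.106, 0.994, -0.002], [-0.005, -0.001, -1.0]]
contact_force: [0.1, 0.7, -1.6]
opening: 0.292
```

```bash
python3 -m jog '{"translation":[[0,0,0],[0,0,0],[0,0,0]],"dr":[[0,0,0],[0,0,0],[0,0,0]]}' 0.2 8; python3 - <<'E'
from h import *
c,im=snap('wrist','pics/w10.png');snap('scene','pics/s10.png')
im=cv2.imread('pics/s10.png');crop(im,220,220,320,320,6,'pics/s10c.png')
E
python3 -m jog '{"translation":[[0,0,0],[0,0,0],[0,0,0]],"dr":[[0,0,0],[0,0,0],[0,0,0]]}' 1 8
```

```text
time_s: 17.1
position: [0.5326, -0.2378, 0.0637]
ee_rot: [[-0.994, 0.106, 0.005], [0.106, 0.994, -0.002], [-0.006, -0.002, -1.0]]
contact_force: [-0.1, -0.8, 0.5]
opening: 0.401
time_s: 17.58
position: [0.5325, -0.2376, 0.0637]
ee_rot: [[-0.994, 0.106, 0.005], [0.106, 0.994, -0.002], [-0.005, -0.001, -1.0]]
contact_force: [0.1, 0.1, -0.6]
opening: 0.298
```

View pics/w10.png

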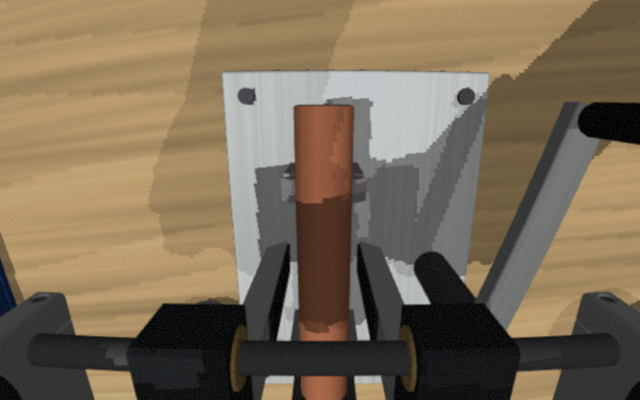

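View pics/s10c.png

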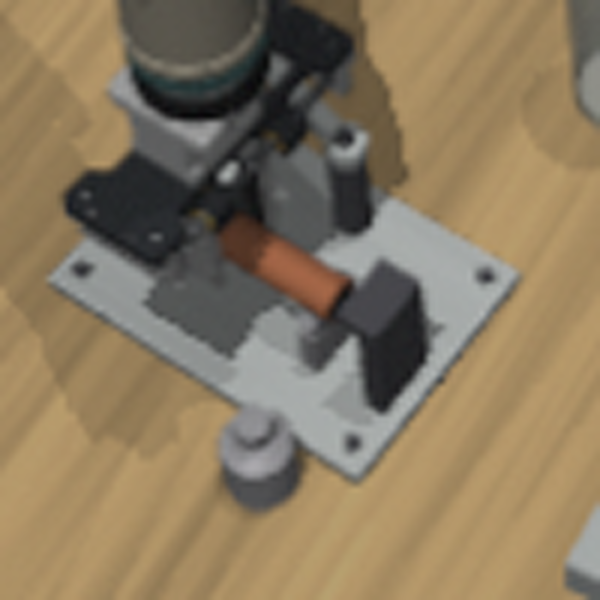

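The tube rests in both vees (near block at (325,185)), with its far end just short of the hood. Next I slide it along fixture +x.

```bash
python3 -m jog '{"translation":[[0.5,-0.05,0],[0.6,-0.06,0],[0.6,-0.06,0],[0.4,-0.04,0],[0,0,0]],"dr":[[0,0,0],[0,0,0],[0,0,0],[0,0,0],[0,0,0]]}' 1 14
python3 - <<'E'
from h import *
from kp import *
s=bot.get_state();print(fx(s['position']),s['position'],s['contact_force'])
E
```

```text
time_s: 18.2
position: [0.5495, -0.2394, 0.0636]
ee_rot: [[-0.994, 0.107, -0.005], [0.107, 0.994, 0.001], [0.005, 0.001, -1.0]]
contact_force: [-3.3, 0.9, 3.7]
opening: 0.29
[-0.01004725 -0.00039191] [ 0.5494659  -0.23935378  0.06362988] [-3.27850953  0.85264389  3.6702929 ]
```

```bash
python3 -m jog '{"translation":[[0.4,-0.04,0],[0.4,-0.04,0],[0.3,-0.03,0],[0.3,-0.03,0]],"dr":[[0,0,0],[0,0,0],[0,0,0],[0,0,0]]}' 1 14
python3 - <<'E'
from h import *
from kp import *
c,im=snap('wrist','pics/w11.png')
s=bot.get_state();p=s['position'];R=s['ee_rot'];print(fx(p),p,s['contact_force'])
E
```

```text
time_s: 18.7
position: [0.5617, -0.2406, 0.0636]
ee_rot: [[-0.994, 0.107, -0.009], [0.107, 0.994, 0.002], [0.009, 0.001, -1.0]]
contact_force: [-9.9, 0.9, 9.0]
opening: 0.292
[ 0.00225376 -0.00042922] [ 0.56169748 -0.24065933  0.06358682] [-6.46315663  1.02930366  5.88608639]
```

View pics/w11.png

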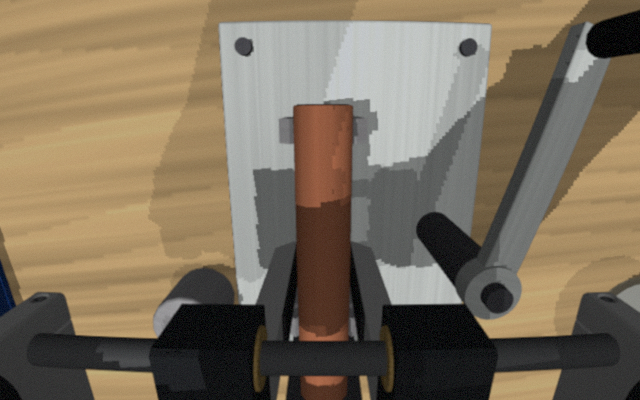

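```bash
python3 -m jog '{"translation":[[0.3,-0.03,0],[0.3,-0.03,0]],"dr":[[0,0,0],[0,0,0]]}' 1 14;  python3 -m jog '{"translation":[[0.3,-0.03,0],[0.4,-0.04,0]],"dr":[[0,0,0],[0,0,0]]}' 1 14
python3 - <<'E'
from h import *
c,im=snap('wrist','pics/w12.png')
e=at_z(c,[[323,105]],.084)[0]
from kp import *
print(e,fx(e),fx(bot.get_state()['position']))
E
```

```text
time_s: 19.0
position: [0.5621, -0.2407, 0.0634]
ee_rot: [[-0.994, 0.108, -0.02], [0.108, 0.994, 0.006], [0.021, 0.004, -1.0]]
contact_force: [-8.9, 1.2, 9.2]
opening: 0.294
time_s: 19.25
position: [0.5627, -0.2407, 0.0632]
ee_rot: [[-0.993, 0.11, -0.032], [0.109, 0.994, 0.01], [0.033, 0.006, -0.999]]
contact_force: [-10.3, 1.6, 8.4]
opening: 0.294
[ 0.48174125 -0.23154385  0.084     ] [-0.07821621  0.00039288] [ 0.00342754 -0.0003719 ]
```

View pics/w12.png

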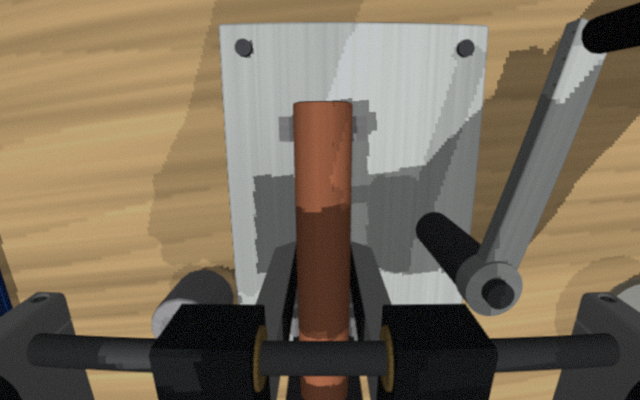

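Motion is blocked at TCP x≈+2 to 3 mm and the tool is starting to tilt, so the tube is against the stop. I'll release it, level the tool and lift.

```bash
python3 -m jog '{"translation":[[0,0,0],[0,0,0],[0,0,0]],"dr":[[0,0,0],[0,0,0],[0,0,0]]}' -0.1 14
python3 -m jog '{"translation":[[0,0,0],[0,0,1.5],[0,0,3],[0,0,5],[0,0,5],[-2,0,5],[-3,0,3],[-2,0,0],[0,0,0],[0,0,0]],"dr":[[0,-0.2,0],[0,0,0],[0,0,0],[0,0,0],[0,0,0],[0,0,0],[0,0,0],[0,0,0],[0,0,0],[0,0,0]]}' -0.1
python3 - <<'E'
from h import *
from kp import *
c,im=snap('wrist','pics/w13.png');snap('scene','pics/s13.png')
crop(cv2.imread('pics/s13.png'),220,220,320,320,6,'pics/s13c.png')
s=bot.get_state();print(s['position'],s['ee_rot'])
e=at_z(c,[[323,105]],.084)[0]
E
```

```text
time_s: 19.68
position: [0.5674, -0.2411, 0.063]
ee_rot: [[-0.994, 0.109, -0.025], [0.109, 0.994, 0.007], [0.025, 0.005, -1.0]]
contact_force: [0.1, -1.1, -0.3]
opening: 0.54
time_s: 20.92
position: [0.5026, -0.2413, 0.3046]
ee_rot: [[-0.994, 0.106, 0.019], [0.106, 0.994, 0.001], [-0.019, 0.003, -1.0]]
contact_force: [1.0, -0.4, -0.8]
opening: 0.551
[ 0.50238025 -0.24131409  0.30390371] [[-0.99421057  0.10595737  0.01784328]
 [ 0.10599797  0.99436544  0.0013425 ]
 [-0.01760049  0.00322608 -0.99983989]]
```

View pics/w13.png

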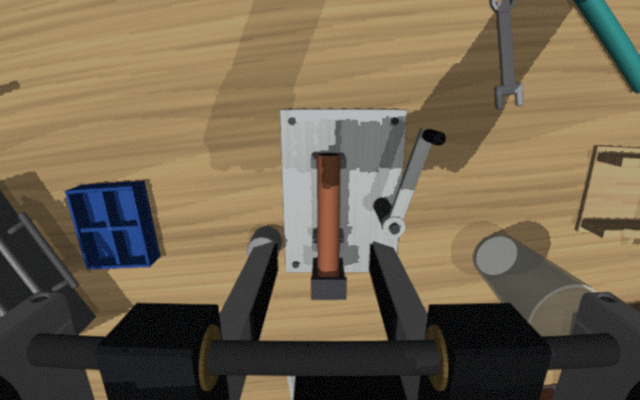

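View pics/s13c.png

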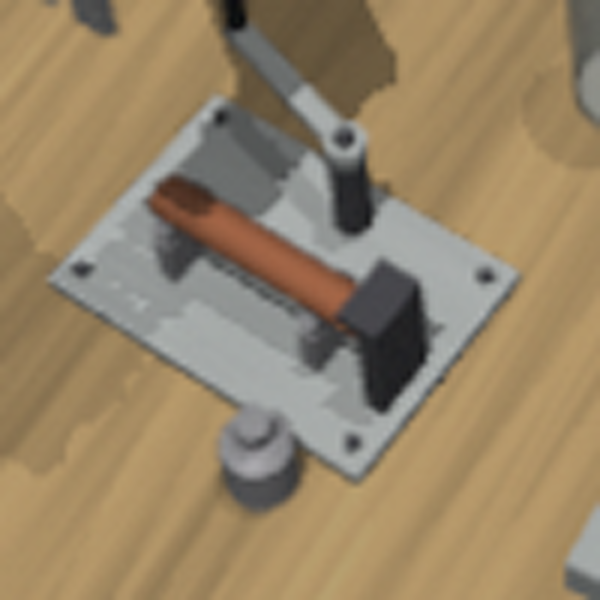

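```bash
python3 - <<'E'
from h import *
crop(cv2.imread('pics/w13.png'),270,100,420,310,3.7,'pics/w13c.png')
from fit import T
from kp import fx
c=cams.calibration('wrist')
im=cv2.imread('pics/w13.png');q=[.5595,-.24,-.1033]
P=np.array([[-.08,0,.084],[-.08,-.014,.07],[-.08,.014,.07],[-.13,-.062,.012],[-.13,.102,.012],[.105,-.062,.012],[.105,.102,.012]])
print(proj(c,T(q,P)))
print(fx(at_z(c,[[428,134]],.138)[0]), fx(at_z(c,[[437,138]],.138)[0]))
E
```

```text
top [ 0.5587503  -0.23835823 -0.1042784 ] 0.49518763415247236
scene [ 0.55905592 -0.24270137 -0.10181213] 0.3891240433250118
both [ 0.55875414 -0.24036617 -0.10345209] 0.7815566335784183
[[328.4207174  156.31267709]
 [316.16724261 154.46449508]
 [340.23150458 154.37886615]
 [279.27624533 109.18876272]
 [406.29809052 109.04867455]
 [285.67182594 273.1507729 ]
 [395.76816619 272.47974819]]
[-0.11001362  0.09440917] [-0.10626361  0.10349712]
```

View pics/w13c.png

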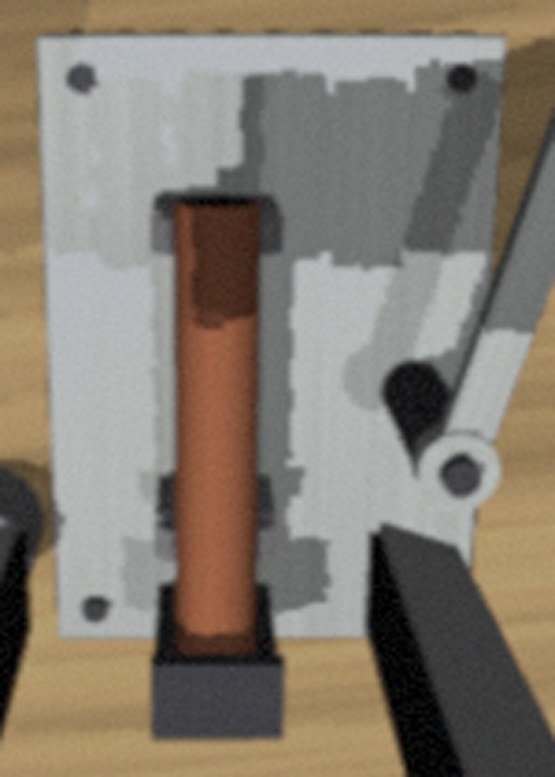

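The tube lies in both vees under the hood. The image puts its end about 2 mm short, which is within the measurement error, so I'll confirm by pushing on its open end with closed fingers.

```bash
python3 -m jog '{"translation":[[-2.5,0.6,0],[-2.5,0.6,0],[0,0,-4],[0,0,-4],[0,0,-4],[0,0,0],[0,0,0]],"dr":[[0,0.13,0],[0,0,0],[0,0,0],[0,0,0],[0,0,0],[0,0,0],[0,0,0]]}' 1 20
python3 - <<'E'
from h import *
from kp import *
s=bot.get_state();print(fx(s['position']),s['position'],s['ee_rot'][:,2])
E
```

```text
time_s: 21.9
position: [0.4558, -0.2285, 0.1789]
ee_rot: [[-0.995, 0.102, -0.003], [0.102, 0.995, 0.0], [0.003, 0.0, -1.0]]
contact_force: [0.5, -0.9, 0.1]
opening: 0.003
[-0.1043235   0.00072741] [ 0.45580763 -0.22851901  0.17887734] [-2.60839918e-03  4.08045729e-04 -9.99996515e-01]
```

```bash
python3 -m jog '{"translation":[[-0.4,0,-3],[0,0,-3],[0,0,-2.5],[0,0,-1.6],[0,0,0],[0,0,0]],"dr":[[0,0,0],[0,0,0],[0,0,0],[0,0,0],[0,0,0],[0,0,0]]}'
python3 - <<'E'
from h import *
from kp import *
s=bot.get_state();print(fx(s['position']),s['position'],s['ee_rot'][:,2])
E
```

```text
time_s: 22.65
position: [0.4614, -0.2324, 0.0846]
ee_rot: [[-0.995, 0.1, 0.016], [0.1, 0.995, -0.007], [-0.017, -0.006, -1.0]]
contact_force: [-0.6, -0.4, 0.5]
opening: 0.006
[-0.09833619 -0.00253984] [ 0.46142611 -0.23238623  0.0845727 ] [ 0.01594941 -0.00714853 -0.99984725]
```

```bash
python3 -m jog '{"translation":[[-0.5,0.3,-0.5],[0,0,-0.6],[0,0,0],[0,0,0]],"dr":[[0,0.12,0],[0,0,0],[0,0,0],[0,0,0]]}'
python3 -m jog '{"translation":[[0.5,-0.05,0],[0.5,-0.05,0],[0.4,-0.04,0],[0.3,-0.03,0]],"dr":[[0,0,0],[0,0,0],[0,0,0],[0,0,0]]}'
python3 -m jog '{"translation":[[0.3,-0.03,0],[0.3,-0.03,0]],"dr":[[0,0,0],[0,0,0]]}'
python3 - <<'E'
from h import *
from kp import *
s=bot.get_state();print(fx(s['position']),s['position'],s['ee_rot'][:,2])
E
```

```text
time_s: 23.15
position: [0.4576, -0.2296, 0.0749]
ee_rot: [[-0.995, 0.099, 0.001], [0.099, 0.995, -0.009], [-0.002, -0.008, -1.0]]
contact_force: [-0.2, 0.4, -0.0]
opening: 0.005
time_s: 23.65
position: [0.4703, -0.2308, 0.0745]
ee_rot: [[-0.995, 0.101, -0.008], [0.101, 0.995, -0.005], [0.008, -0.006, -1.0]]
contact_force: [-7.3, -0.2, 4.6]
opening: 0.006
time_s: 23.9
position: [0.4702, -0.2307, 0.0739]
ee_rot: [[-0.995, 0.103, -0.019], [0.103, 0.995, -0.001], [0.019, -0.003, -1.0]]
contact_force: [-5.8, 0.6, 3.2]
opening: 0.006
[-8.97700687e-02  7.11731421e-05] [ 0.47021581 -0.23067244  0.07392922] [-0.01917915 -0.00123564 -0.9998153 ]
```

```bash
python3 -m jog '{"translation":[[-1,0.1,0],[-0.5,0,0],[0,0,3],[0,0,5],[0,0,5],[0,2,3],[0,4,0],[0,4,0],[0,3,0],[0,0,0]],"dr":[[0,-0.13,0],[0,0,0],[0,0,0],[0,0,0],[0,0,0],[0,0,0],[0,0,0],[0,0,0],[0,0,0],[0,0,0]]}'
python3 - <<'E'
from kp import *
from workcell import bot
s=bot.get_state();print(s['position'],fx(s['position']),s['ee_rot'][:,2])
for t in np.arange(2.0,-.01,-.2):
    P=np.array([-.11*np.sin(t),.075-.11*np.cos(t)])-.0185*np.array([np.cos(t),-np.sin(t)])
    print(round(t,2),np.round(P*100,1),np.round(w(*P)*100,1))
print(w(-.099,.138))
E
```

```text
time_s: 25.15
position: [0.4602, -0.0969, 0.2412]
ee_rot: [[-0.995, 0.103, 0.007], [0.103, 0.995, -0.004], [-0.008, -0.003, -1.0]]
contact_force: [-0.1, -0.4, -1.2]
opening: 0.006
[ 0.4601638  -0.09690956  0.24122914] [-0.11356164  0.13208448] [ 0.00729591 -0.00381059 -0.99996612]
2.0 [-9.2 13.8] [48.2 -9.4]
1.8 [-10.3  11.8] [ 46.9 -11.2]
1.6 [-10.9   9.7] [ 46.1 -13.3]
1.4 [-11.2   7.5] [ 45.6 -15.4]
1.2 [-10.9   5.2] [ 45.6 -17.7]
1.0 [-10.3   3.1] [ 46.1 -19.8]
0.8 [-9.2  1.2] [ 46.9 -21.9]
0.6 [-7.7 -0.5] [ 48.2 -23.7]
0.4 [-6.  -1.9] [ 49.8 -25.3]
0.2 [-4.  -2.9] [ 51.7 -26.5]
0.0 [-1.9 -3.5] [ 53.7 -27.3]
[ 0.4752578  -0.09252712]
```

```bash
python3 -m jog '{"translation":[[1.5,0.7,0],[0,0.3,-3],[0,0,-4],[0,0,-2],[0,0,0],[0,0,0]],"dr":[[0,0.05,0],[0,0,0],[0,0,0],[0,0,0],[0,0,0],[0,0,0]]}'
python3 - <<'E'
from h import *
from kp import *
c,im=snap('wrist','pics/w14.png')
s=bot.get_state();print(s['position'],fx(s['position']))
E
```

```text
time_s: 25.9
position: [0.4798, -0.094, 0.151]
ee_rot: [[-0.994, 0.108, 0.008], [0.108, 0.994, -0.01], [-0.009, -0.009, -1.0]]
contact_force: [1.1, 0.7, 0.1]
opening: 0.006
[ 0.47988332 -0.0939345   0.15117062] [-0.09425402  0.13707709]
```

View pics/w14.png

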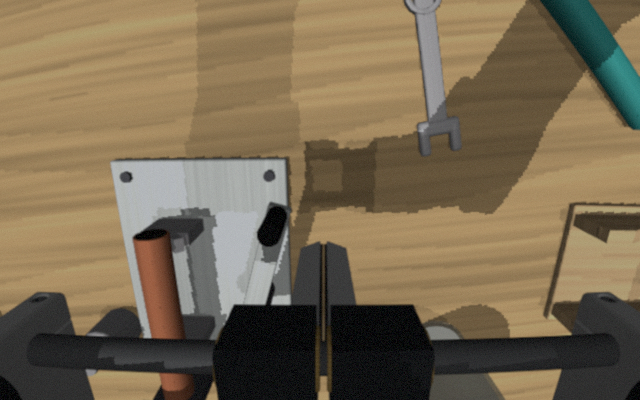

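```bash
python3 - <<'E'
from h import *
from kp import *
c=cams.calibration('wrist')
t=fx(at_z(c,[[267,238]],.138)[0]);b=fx(at_z(c,[[276,211]],.098)[0])
for p in (t,b): print(p,np.arctan2(-p[0],.075-p[1]))
E
```

```text
[-0.10437417  0.10569191] 1.8567915609910393
[-0.10772013  0.10537961] 1.8456804915499472
```

```bash
python3 -m jog '{"translation":[[-0.8,0.2,-1.8],[0,0,-1.5],[0,0,0],[-0.2,-1,0],[-0.2,-1,0],[-0.3,-1.1,0],[-0.4,-1.1,0],[-0.3,-1.1,0],[-0.2,-1.1,0]],"dr":[[0,0.05,0],[0,0,0],[0,0,0],[0,0,0],[0,0,0],[0,0,0],[0,0,0],[0,0,0],[0,0,0]]}'
python3 - <<'E'
from h import *
from kp import *
c,im=snap('wrist','pics/w15.png')
s=bot.get_state();print(s['position'],fx(s['position']))
E
```

```text
time_s: 27.08
position: [0.4598, -0.1613, 0.1234]
ee_rot: [[-0.994, 0.108, 0.014], [0.108, 0.994, -0.011], [-0.015, -0.009, -1.0]]
contact_force: [1.3, 2.2, -0.5]
opening: 0.005
[ 0.45948602 -0.16321784  0.12350731] [-0.10739834  0.06605977]
```

View pics/w15.png

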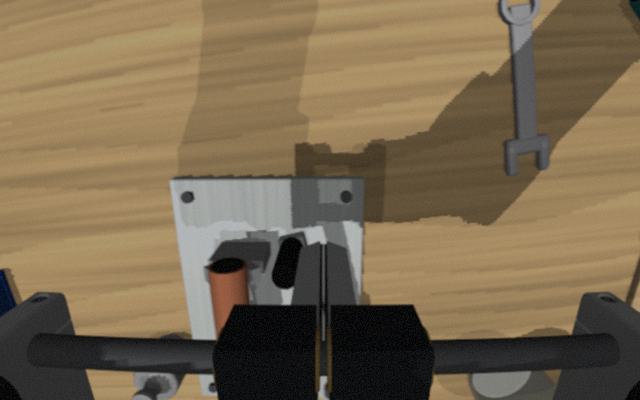

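```bash
python3 -m jog '{"translation":[[-0.4,-0.7,-0.3],[-0.1,-1,-0.2],[0.2,-1.1,0],[0.3,-1.1,0],[0.5,-1.0,0],[0.6,-1,0],[0.7,-0.9,0],[0.8,-0.8,0],[0,0,0]],"dr":[[0,0.1,0],[0,0,0],[0,0,0],[0,0,0],[0,0,0],[0,0,0],[0,0,0],[0,0,0],[0,0,0]]}'
python3 - <<'E'
from h import *
from kp import *
c,im=snap('wrist','pics/w16.png')
s=bot.get_state();print(s['position'],fx(s['position']))
E
```

```text
time_s: 28.25
position: [0.486, -0.2452, 0.1174]
ee_rot: [[-0.994, 0.11, -0.004], [0.11, 0.994, -0.012], [0.003, -0.013, -1.0]]
contact_force: [-0.8, -0.3, -0.8]
opening: 0.004
[ 0.48561684 -0.24476966  0.11741936] [-0.07299748 -0.0123628 ]
```

View pics/w16.png

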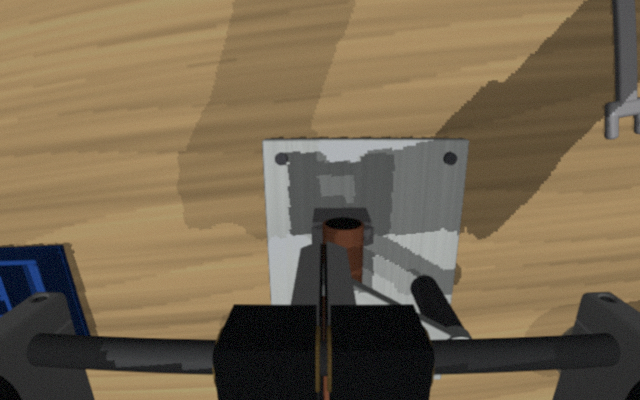

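```bash
python3 -m jog '{"translation":[[0.8,-0.6,0],[0.9,-0.6,0],[1,-0.5,0],[1,-0.4,0],[0.8,-0.2,0],[0.6,-0.1,0]],"dr":[[0.09,0,0],[0,0,0],[0,0,0],[0,0,0],[0,0,0],[0,0,0]]}'
python3 - <<'E'
from h import *
from kp import *
c,im=snap('wrist','pics/w17.png')
s=bot.get_state();print(s['position'],fx(s['position']),s['contact_force'])
E
```

```text
time_s: 29.05
position: [0.5393, -0.2699, 0.1174]
ee_rot: [[-0.994, 0.11, -0.006], [0.11, 0.994, 0.002], [0.006, 0.001, -1.0]]
contact_force: [-0.6, 0.1, 0.7]
opening: 0.009
[ 0.53943686 -0.26990101  0.11732373] [-0.01687291 -0.03181045] [-0.08841548  0.02446052 -0.06108425]
```

View pics/w17.png

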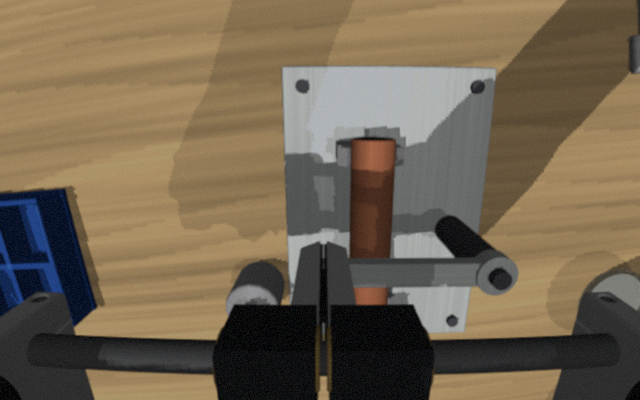

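```bash
python3 -m jog '{"translation":[[0.4,-0.05,0],[0.4,-0.05,0],[0.4,-0.05,0]],"dr":[[0,0,0],[0,0,0],[0,0,0]]}'
python3 -m jog '{"translation":[[0.4,-0.05,0],[0.4,-0.05,0]],"dr":[[0,0,0],[0,0,0]]}'
```

```text
time_s: 29.48
position: [0.5395, -0.2699, 0.1169]
ee_rot: [[-0.993, 0.112, -0.029], [0.112, 0.994, 0.009], [0.03, 0.006, -1.0]]
contact_force: [-9.4, 2.0, 8.1]
opening: 0.004
time_s: 29.72
position: [0.5393, -0.2698, 0.1171]
ee_rot: [[-0.992, 0.114, -0.043], [0.114, 0.993, 0.015], [0.045, 0.01, -0.999]]
contact_force: [-9.0, 1.2, 7.5]
opening: 0.007
```

At the hard stop: 9 N and no further motion. I'll back off and inspect.

```bash
python3 -m jog '{"translation":[[-1,0.1,0],[-1,0.1,0],[-0.5,0,2],[0,0,4],[0,0,5],[0,0,5],[-2,0,4],[-2,0,0],[0,0,0],[0,0,0]],"dr":[[0,-0.2,0],[0,-0.1,0],[0,0,0],[0,0,0],[0,0,0],[0,0,0],[0,0,0],[0,0,0],[0,0,0],[0,0,0]]}'
python3 - <<'E'
from h import *
for n in ('wrist','scene','top'): snap(n,f'pics/{n}18.png')
crop(cv2.imread('pics/wrist18.png'),250,80,430,300,3.4,'pics/w18c.png')
crop(cv2.imread('pics/scene18.png'),220,220,320,320,6,'pics/s18c.png')
E
```

```text
time_s: 30.98
position: [0.4791, -0.2679, 0.335]
ee_rot: [[-0.994, 0.111, 0.017], [0.112, 0.994, 0.007], [-0.016, 0.009, -1.0]]
contact_force: [1.0, -0.1, 0.2]
opening: 0.007
```

View pics/w18c.png

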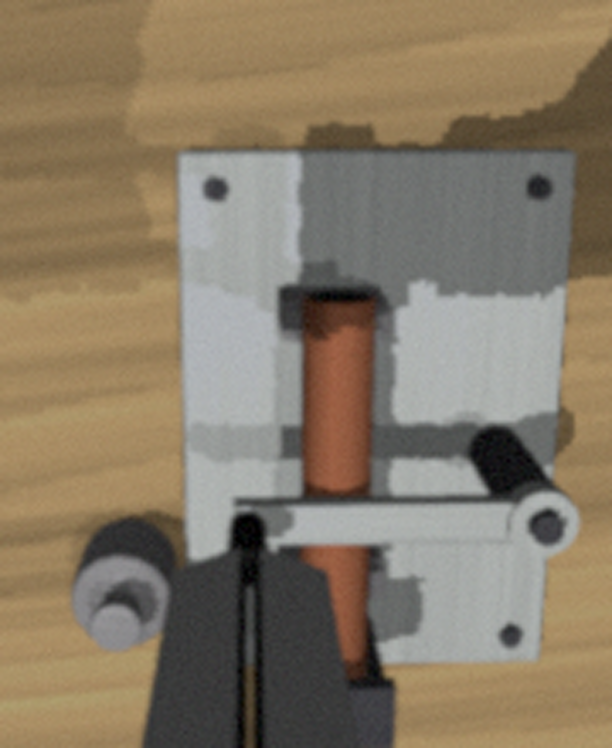

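View pics/s18c.png

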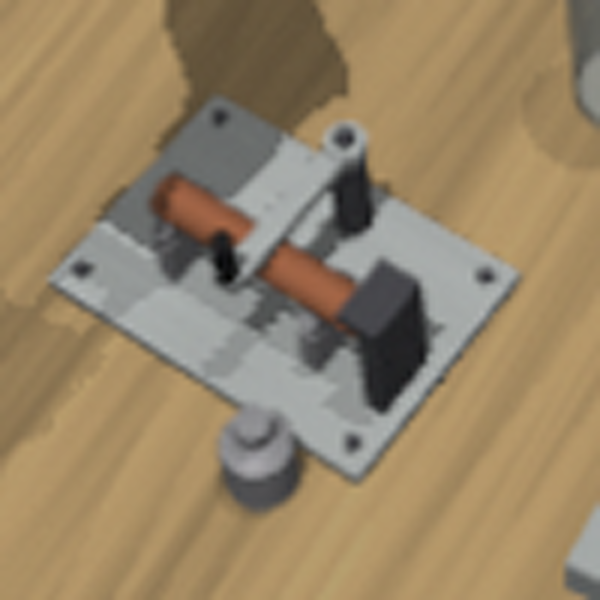

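View pics/top18.png

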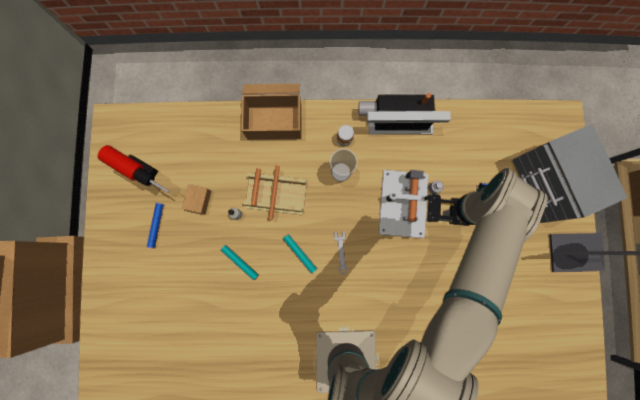

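```bash
python3 - <<'E' | tail -8
from fit import *
from kp import fx
b=fx(at_z(cs,u([[218,238]],220,220),.138)[0]);print('pin top scene',b,np.arctan2(-b[0],.075-b[1]))
c=cams.calibration('wrist');f=lambda p:(np.array(p,float)+.5)/3.4-.5+[250,80]
# bar far(-x) top edge: ends
e=at_z(c,f([[250,503],[500,503]]),.098);d=fx(e[0])-fx(e[1]);print('bar',fx(e[0]),fx(e[1]),np.arctan2(-d[0],-d[1]))
t=at_z(c,f([[338,298]]),.084)[0];print('tube end',fx(t))
w=at_z(c,f([[303,350],[374,350]]),.07);w2=at_z(c,f([[303,450],[371,450]]),.07);print(fx(w.mean(0)),fx(w2.mean(0)))
s=at_z(cs,u([[162,195]],220,220),.07)[0];print('tube end scene',fx(s))
E
```

```text
top [ 0.5587503  -0.23835823 -0.1042784 ] 0.49518763415247236
scene [ 0.55905592 -0.24270137 -0.10181213] 0.3891240433250118
both [ 0.55875414 -0.24036617 -0.10345209] 0.7815566335784183
pin top scene [-0.00393132 -0.03641406] 0.035271016172929354
bar [-0.01027849 -0.03383734] [-0.00904026  0.05826384] 0.013443472836884301
tube end [-0.08328243 -0.00137751]
[-0.06081132  0.00024543] [-0.02118988  0.00018639]
tube end scene [-0.08212026 -0.00306769]
```

```bash
python3 - <<'E'
from workcell import sign_off
print(sign_off())
E
```

```text
the job is handed in; nothing more can be done
None
```

The thick tube is in both V-blocks against the end stop, the keeper is closed across it, and the job was handed in at about 31 s. The sign-off gives no verdict, so what follows is from my own last checks.

**What I did:** I swung the keeper aside and lifted the thick tube out of its notch. I laid it in the vees about 28 mm short of home, slid it under the hood, then swung the keeper back until it stopped moving and backed the arm clear.

**Tube position:**
- It lies along the fixture axis, about 0.2 mm off it.
- It would not advance under about 10 N while gripped, nor under about 7 N when I pushed its open end.
- The checks disagree slightly along x. The cameras put its centre 2–3 mm short of home, while the end push put it about 1–2 mm short. All are within the 5 mm allowed, and the camera figure fits the 1–2 mm offset seen on other fixture features.

**Keeper:** the angle measures 0.01 rad from the wrist camera and 0.035 rad from the scene camera, and it would not move under about 9 N.

**Everything else:** in the last top view, checked by eye only, the other two tubes and the bystanders looked unmoved. The gripper was clear of everything.

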